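Finish closing the vacuum chamber cover on a jeweller's bench

ROBOT

A 6-joint arm with a two-finger parallel gripper is mounted at the origin on the work surface. World frame = base frame: x ahead of the robot, y to its left, z up, the work surface at z = 0. Lengths are in mm, angles in rad, forces in N, time in s.
With the tool pointing down it reaches from about 350 to 975 mm from the base axis. Payload 17.4 kg.
Tool frame: the origin (TCP) lies midway between the tips of the shut fingers; the grasp point (between the pads) lies 19 mm behind it (grip_depth is the distance from the TCP to the grasp point, in mm); y points along the fingers, z is the direction in which the jaws open and shut, and the axes are right-handed (so a half turn about y gives the same grasp; the last joint's range is limited). The gripper opens to 85 mm and grips with 20 to 120 N. Pads are 22 mm wide; open, the fingers measure 114 mm over their backs; the gripper's body (76 mm by 85 mm) begins 54 mm behind the grasp point. The pads swing forward as they close: fully open they stand 13 mm farther back than shut.
Start: joints at [-1.259, 0.116, 1.442, -0, 1.584, -0.038], TCP at [231.32, -634.132, 231.303] pointing down, gripper open.
Joint ranges: [-2.83, 2.83], [-0.83, 2.19], [0.07, 2.5], [-1.14, 4.28], [0.01, 3], [-2.97, 2.97]. Speed limits (rad/s): [1.89, 1.89, 2.22, 3.14, 3.14, 3.14].

INTERFACE

Orientations are given as a rotation vector (axis times angle).
In Python, from plant import * gives the robot as it stands.
- The arm moves only by the shell command python3 -m jog 'ROWS'. ROWS is JSON, one flat list of numbers, 7 for each row, row after row: the turn, a rotation vector about the tool's x, y, z in degrees, then the shift along the tool's x, y, z in units of 40 mm (1.0 is 40 mm), then the opening, from 0 (shut) to 1 (fully open). In form: [wx, wy, wz, x, y, z, fingers, wx, wy, wz, x, y, z, fingers, ...]. A call has 1 to 12 rows; each row shifts and turns the commanded pose from where the row before left it, along the tool's axes as they then stand; what a row does not reach is not made up. A row lasts 1/10 s, in which the tool goes at most 50 mm and 8.59 degrees, less where a joint would pass 70% of its speed; a pose out of reach is approached as far as the arm can. A call is refused whole if a number of a shift passes 1 or a number of a turn 8.59, either way. A call with a gripper value outside its range is refused whole. The fingers move at their own pace and stop on an object; the grip force is fixed at half the most. Time passes only in rows, so rows that do not move let the fingers close. It gives the time, the measured TCP pose, the force and the opening at its end, in the units of the state.
- read_state(): the state, without advancing time (a new reading comes with each control period).
- capture(name): name is "scene" or "top" or "wrist"; returns the picture (480x640x3 uint8, red, green, blue); there is no depth.
- camera_params(name): a dict with "intrinsics" (3x3 intrinsics, pixels), "R" (3x3) and "t" (3): a world point X has camera coordinates R X + t. Camera axes: x right, y down, z forward; pixel columns grow to the right and rows downward; lengths in mm; the calibration is good to about 2 mm. A picture is of the moment at which its call begins: read the wrist's pose just before it. camera_params takes no time and is no camera call; for the wrist camera it gives the pose at the moment of the call.
- sign_off(): hands the job in, once; it reports no verdict.
The state is a dict: "t": time; "joints": joint angles; "qvel": joint speeds; "joint_torque": joint torques, N m; "eef_pos": TCP position; "tcp_rot": TCP orientation; "ft_force": force on the tool from outside, world axes, zero at the start; "moment": the same for the moment, N m; "gripper_width": opening from 0.0 (shut) to 1.0 (fully open).
Only numpy, scipy, OpenCV 4.12 (cv2) and the standard library are available. Lean on these libraries where they do the work, as an engineer would, in place of code of your own. Each camera call takes 0.05 s, during which the arm holds its last target.

TASK

The round cover of the large vacuum chamber has four quarter-turn wing screws; the two on one diagonal are already tight, their wings pointing at the middle of the cover, while the other two stand slack with their wings crosswise. Finish the cross: turn the slack wing screw at the brass spigot clockwise until it is home, its wings pointing at the middle, then do the same with the slack one straight across the cover. Leave the two tight screws tight.

Things in the scene. Friction and masses are not known exactly. Their poses are not given: they have to be found in the camera images.
- chamber: Large grey round vacuum chamber, fixed, 220 mm wide; gasket and flat aluminium cover, top face 80 mm above the bench. Origin: centre of underside; z up; x points to the brass spigot (out to 165 mm, 30 mm high). Wing screws stand 75 mm from the centre: first_screw at +x, second_screw at -x, tight side_screw_a at +y, side_screw_b at -y. The smaller pot with one wing screw is not part of the job.
- first_screw_grip (a point): Slack wing screw at the spigot. Dark steel; its wings form an upright flat blade 58 mm long, 9 mm thick, on a hub 18 mm wide. Point: on its axis, 32 mm above the cover's top; hub ends 12 mm above the cover, blade runs from there to 36 mm (middle) and 44 mm (wings). x runs along the wings and turns with them, y across, z up. It turns about its fixed axis only and does not rise or sink.
- second_screw_grip (a point): Slack wing screw opposite. Dark steel; its wings form an upright flat blade 58 mm long, 9 mm thick, on a hub 18 mm wide. Point: on its axis, 32 mm above the cover's top; hub ends 12 mm above the cover, blade runs from there to 36 mm (middle) and 44 mm (wings). x runs along the wings and turns with them, y across, z up. It turns about its fixed axis only and does not rise or sink.
- first_screw (a joint): Turn of the slack spigot-side wing screw about its upright axis, rad: 0 slack, grows clockwise from above, 1.4 home at a hard stop with the wings pointing at the cover's centre. Starts at 0 to 0.4; friction about 0.1 N m; stays where left.
- second_screw (a joint): Turn of the slack opposite wing screw about its upright axis, rad: 0 slack, grows clockwise from above, 1.4 home at a hard stop with the wings pointing at the cover's centre. Starts at 0 to 0.4; friction about 0.1 N m; stays where left.
- side_screw_a (a joint): Turn of the tight +y-side wing screw about its upright axis, rad: 0 slack, grows clockwise from above, 1.4 home at a hard stop with the wings pointing at the cover's centre. Starts home and is to stay so; friction about 0.35 N m.
- side_screw_b (a joint): Turn of the tight -y-side wing screw about its upright axis, rad: 0 slack, grows clockwise from above, 1.4 home at a hard stop with the wings pointing at the cover's centre. Starts home and is to stay so; friction about 0.35 N m.

How it is judged (in metres and radians):
On the way, in this order (a step that is already met when the one before it is completed fails the run):
1. the slack screw at the spigot is home (value of joint each of first_screw, side_screw_a, side_screw_b above 1.2 rad), for 0.2 s.
2. then the slack screw across from it is home (value of joint each of second_screw, side_screw_a, side_screw_b above 1.2 rad), for 0.2 s.
At the end, for the whole second after the job is handed in: All four wing screws of the large chamber are home: each within 0.2 rad (11 degrees) of its stop, wings pointing at the middle of the cover (all of step 2 and value of joint first_screw above 1.2 rad); the robot touches nothing.
It fails at once if a tight wing screw was turned more than 0.2 rad back from its stop (value of joint any of side_screw_a, side_screw_b below 1.2 rad).
It also fails if it takes over 54 s, if anything falls off the work surface, if the arm or the gripper's body presses on something with over 40 N, if the wrist force passes 120 N, or if a joint passes its speed limit or range.

## Working session

There is one attempt and no reset: what is moved stays moved. The work goes in short steps, Python scripts to look and compute and a shell command to move; the robot and the scene stay as the last step left them, time stands still between calls to the robot, and variables do not carry over. Pictures are saved under pics/ and viewed, and the job is handed in when it is done.

```bash
ls; mkdir -p pics; python3 - <<'E'
from plant import *
import cv2
s=read_state();print({k:(v if not hasattr(v,'round') else v) for k,v in s.items()})
for n in ("scene","top"):
    im=capture(n);cv2.imwrite(f"pics/{n}0.png",im[:,:,::-1])
    c=camera_params(n);print(n,c)
E
```

```text
pics
{'t': 0.0, 'joints': array([-1.25879610e+00,  1.16486620e-01,  1.44230746e+00,  3.76763664e-05,
        1.58399837e+00, -3.77956939e-02]), 'qvel': array([ 0.00158519, -0.00042715, -0.00013788,  0.00076671, -0.00262371,
        0.00038824]), 'joint_torque': array([ 9.65951804e-04, -7.31985569e+01, -6.32492280e+01,  5.45591024e-05,
        6.21700776e-03, -1.24119339e-05]), 'eef_pos': array([ 231.26823307, -633.92685975,  230.53554535]), 'tcp_rot': array([-0.3590597 ,  2.03248004, -2.03001779]), 'ft_force': array([ 0.29448464, -0.79055672,  0.5993584 ]), 'moment': array([-0.0321533 ,  0.01041599, -0.01415937]), 'gripper_width': 0.9998278975244632}
scene {'intrinsics': array([[481.09495892,   0.        , 317.17360578],
       [  0.        , 481.09495892, 241.31336638],
       [  0.        ,   0.        ,   1.        ]]), 'R': array([[-0.07905187,  0.99686079, -0.00440147],
       [ 0.8245085 ,  0.06290127, -0.56234257],
       [-0.5603004 , -0.04808328, -0.82689265]]), 't': array([  20.73943979, -431.77178931, 1035.50377028])}
top {'intrinsics': array([[582.38380058,   0.        , 315.91693045],
       [  0.        , 582.38380058, 240.77216987],
       [  0.        ,   0.        ,   1.        ]]), 'R': array([[-0.15273025, -0.98826433,  0.00266079],
       [-0.96733   ,  0.14894262, -0.20515547],
       [ 0.20235153, -0.03390731, -0.97872578]]), 't': array([106.53400152, 561.80799234, 632.46516881])}
```

View pics/scene0.png

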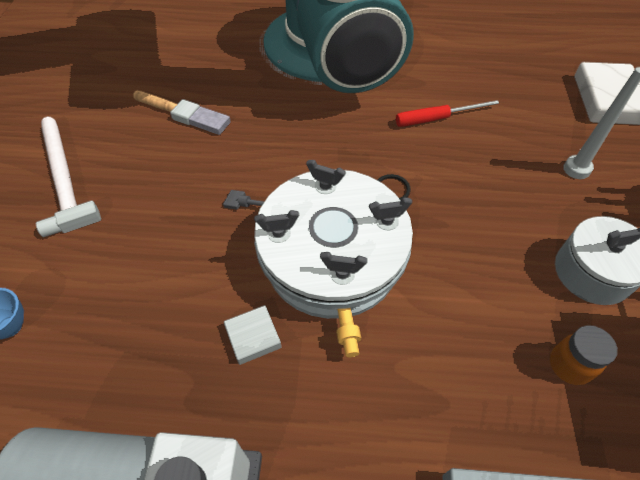

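View pics/top0.png

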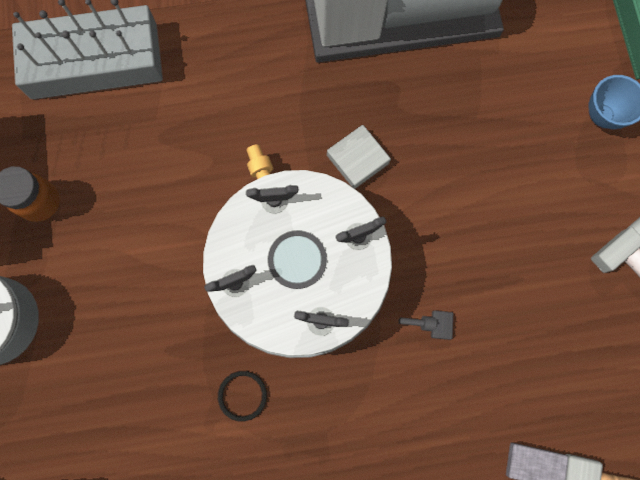

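The spigot is in the top view at (258,160). The slack first screw is at about (272,193) and the slack second at (322,320), with their wings crosswise. The tight screws are at (360,232) and (235,280). Next I'll measure these precisely.

```bash
cat > h.py <<'E'
import numpy as np, cv2
from plant import *
def ray(n,uv,z,c=None):
    c=c or camera_params(n);K,R,t=c['intrinsics'],c['R'],c['t']
    uv=np.atleast_2d(uv).astype(float)
    d=(R.T@np.linalg.inv(K)@np.c_[uv,np.ones(len(uv))].T).T
    o=-R.T@t
    return o+d*((z-o[2])/d[:,2])[:,None]
def proj(n,X,c=None):
    c=c or camera_params(n);p=(c['intrinsics']@(c['R']@np.atleast_2d(X).T+c['t'][:,None])).T
    return p[:,:2]/p[:,2:]
E
python3 - <<'E'
from h import *
im=cv2.imread('pics/top0.png');g=cv2.cvtColor(im,cv2.COLOR_BGR2GRAY)
hsv=cv2.cvtColor(im,cv2.COLOR_BGR2HSV)
m=((hsv[...,1]<60)&(g>150)).astype('uint8')
n,l,st,ce=cv2.connectedComponentsWithStats(m)
i=l[290,330] or l[300,260]
print(st[i])
cn=max(cv2.findContours((l==i).astype('uint8'),0,1)[0],key=cv2.contourArea)
h=cv2.convexHull(cn)[:,0]
w=ray('top',h,80)[:,:2]
A=np.c_[2*w,np.ones(len(w))];s=np.linalg.lstsq(A,(w**2).sum(1),rcond=None)[0]
c=s[:2];print('centre',c,'r',np.sqrt(s[2]+c@c))
sp=ray('top',[(258,160)],30)[0];print('spigot',sp,np.arctan2(*(sp[:2]-c)[::-1]))
# blades
fill=cv2.fillConvexPoly(np.zeros_like(g),h,1)
d=((g<75)&(fill>0)).astype('uint8')
big=cv2.resize(im[160:370,190:400],None,fx=3.8,fy=3.8,interpolation=cv2.INTER_CUBIC)[:, :800]
big=cv2.resize(im[165:365,195:400],None,fx=2.9,fy=2.9,interpolation=cv2.INTER_CUBIC)
cv2.imwrite('pics/topzoom.png',big)
E
```

```text
[  203   170   189   187 21296]
centre [548.60901225  45.46331723] r 107.34881947532507
spigot [692.22077291  75.42896641  30.        ] 0.20570590596913324
```

View pics/topzoom.png

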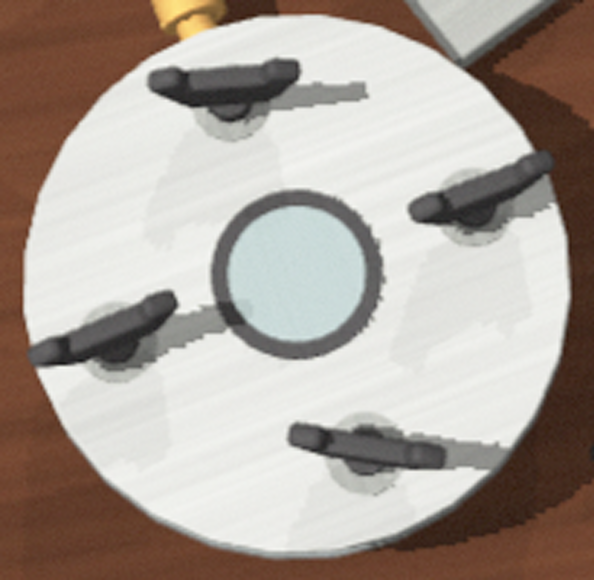

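```bash
cat > m.py <<'E'
from h import *
import sys
P={'first':[(154,84),(297,70)],'second':[(291,434),(443,456)],'r':[(412,212),(551,160)],'l':[(32,355),(174,300)]}
c=np.array([548.6,45.46])
for k,v in P.items():
    uv=np.array(v)/2.9+[195,165]-0.0
    w=ray('top',uv,123)[:,:2];m=w.mean(0);d=w[1]-w[0]
    print(k,m.round(1),'len',np.linalg.norm(d).round(1),'ang',np.degrees(np.arctan2(d[1],d[0])).round(1),'rel',(m-c).round(1),np.linalg.norm(m-c).round(1),'radial ang',np.degrees(np.arctan2(*(m-c)[::-1])).round(1))
S=lambda a:ray('top',np.array(a)/2.9+[195,165],80)[:,:2].round(1)
print('washers 1,2,r,l',S([(232,105),(364,453),(474,208),(115,342)]))
print(S([(297,274)]))
s=read_state()
from scipy.spatial.transform import Rotation as Ro
print(Ro.from_rotvec(s['tcp_rot']).as_matrix().round(3))
E
python3 m.py
```

```text
first [619.5  60. ] len 54.0 ang -92.9 rel [70.9 14.6] 72.3 radial ang 11.6
second [475.4  28.7] len 55.2 ang -107.0 rel [-73.2 -16.7] 75.1 radial ang -167.1
r [563.3 -28.2] len 55.6 ang -77.9 rel [ 14.7 -73.6] 75.1 radial ang -78.7
l [532.2 117.2] len 55.0 ang -77.2 rel [-16.4  71.7] 73.6 radial ang 102.9
washers 1,2,r,l [[620.7  60.3]
 [475.6  29.3]
 [564.2 -28.6]
 [532.8 118.6]]
[[548.6  44.6]]
[[-0.939 -0.     0.343]
 [-0.343  0.001 -0.939]
 [-0.    -1.    -0.001]]
```

```bash
python3 -m jog '[0,0,0,-0.9,0,-0.77,1, 0,0,0,-0.9,0,-0.77,1, 0,0,0,-0.9,0,-0.77,1, 0,0,0,-0.9,0,-0.77,1, 0,0,0,-0.9,0,-0.77,1, 0,0,0,-0.9,0,-0.77,1, 0,0,0,-0.9,0,-0.77,1, 0,0,0,-0.9,0,-0.77,1, 0,0,0,0,0,0,1]'
python3 - <<'E'
from h import *
for n in ('scene','wrist'):
    cv2.imwrite(f'pics/{n}1.png',capture(n)[:,:,::-1])
s=read_state();print(s['joints'].round(2),s['eef_pos'].round(1))
E
```

```text
t: 1.0
eef_pos: [419.3, -300.0, 231.4]
tcp_rot: [-0.362, 2.029, -2.028]
ft_force: [-0.8, -0.3, 0.6]
gripper_width: 1.003
[-0.68 -0.23  1.78 -0.    1.6   0.54] [ 417.8 -303.2  231.2]
```

View pics/scene1.png

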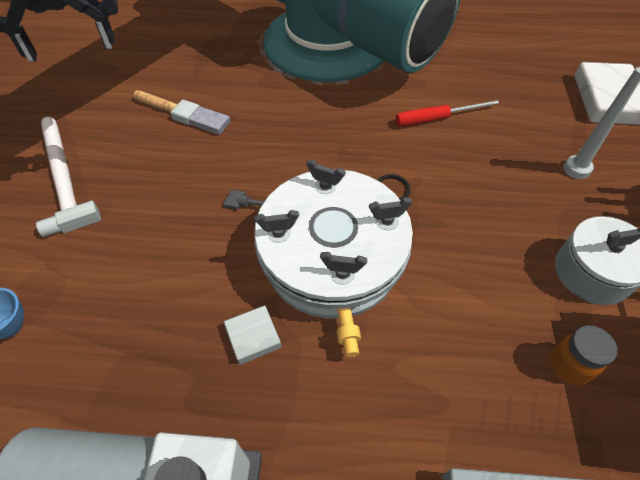

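Path is clear. Continuing to above the first screw.

```bash
python3 -m jog '[0,0,0,-0.877,0,-0.753,1, 0,0,0,-0.877,0,-0.753,1, 0,0,0,-0.877,0,-0.753,1, 0,0,0,-0.877,0,-0.753,1, 0,0,0,-0.877,0,-0.753,1, 0,0,0,-0.877,0,-0.753,1, 0,0,0,-0.877,0,-0.753,1, 0,0,0,-0.877,0,-0.753,1, 0,0,0,-0.877,0,-0.753,1, 0,0,0,0,0,0,1]'
python3 -m jog '[0,-8.4,0,0,0,0,1, 0,-8.4,0,0,0,0,1, 0,-8.4,0,0,0,0,1, 0,-8.4,0,0,0,0,1, 0,-8.4,0,0,0,0,1, 0,-8.4,0,0,0,0,1, 0,-8.4,0,0,0,0,1, 0,-8.4,0,0,0,0,1, 0,0,0,0,0,0,1, 0,0,0,0,0,0,1]'
cat > look.py <<'E'
from h import *
import sys
from scipy.spatial.transform import Rotation as Ro
tag=sys.argv[1]
s=read_state();c=camera_params('wrist')
for n in sys.argv[2:]:
    cv2.imwrite(f'pics/{n}{tag}.png',capture(n)[:,:,::-1])
import pickle;pickle.dump(c,open(f'cam{tag}.pkl','wb'))
M=Ro.from_rotvec(s['tcp_rot']).as_matrix()
print(s['t'],s['joints'].round(2),s['eef_pos'].round(1),'jaw ang',np.degrees(np.arctan2(M[1,2],M[0,2])).round(1),s['ft_force'].round(1),s['moment'].round(2),s['gripper_width']);print(M.round(3))
E
python3 look.py 2 wrist top
```

```text
t: 2.1
eef_pos: [622.8, 61.5, 230.0]
tcp_rot: [-0.362, 2.031, -2.03]
ft_force: [0.2, 0.5, -0.6]
gripper_width: 0.999
t: 3.1
eef_pos: [621.2, 57.7, 231.0]
tcp_rot: [-1.184, 1.249, -1.249]
ft_force: [-0.3, 0.8, 0.8]
gripper_width: 0.995
3.1 [ 0.05  0.01  1.56 -0.    1.58  0.11] [621.2  57.7 231. ] jaw ang -3.1 [-0.3  0.8  0.8] [-0.06 -0.05 -0.04] 0.9953371002751906
[[-0.054 -0.     0.999]
 [-0.999 -0.    -0.054]
 [ 0.    -1.    -0.   ]]
```

View pics/wrist2.png

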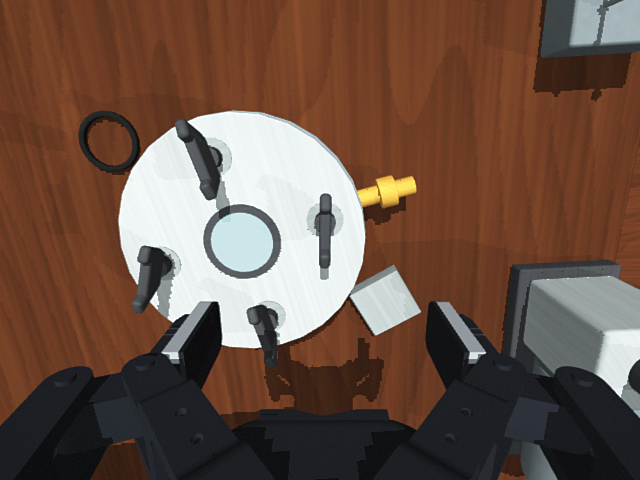

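View pics/top2.png

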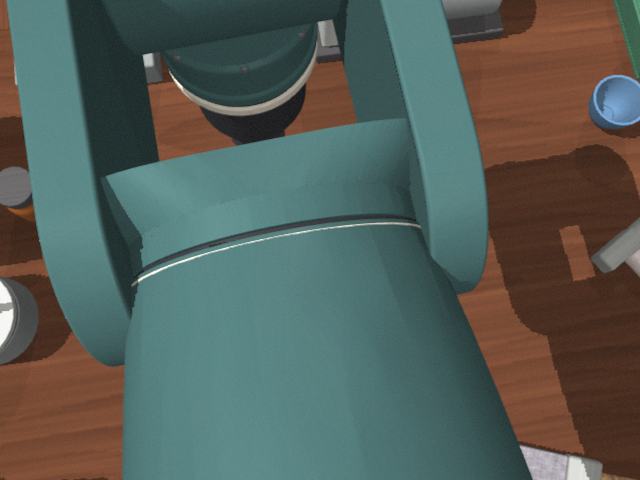

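The wrist view shows the first screw's blade from (325,197) to (324,275), nearly upright, centred between the fingers. I'll measure it from the wrist camera and compare.

```bash
python3 - <<'E'
from h import *
import pickle
c=pickle.load(open('cam2.pkl','rb'))
im=cv2.imread('pics/wrist2.png')
cv2.imwrite('pics/w2z.png',cv2.resize(im[175:345,230:400],None,fx=3.5,fy=3.5,interpolation=cv2.INTER_CUBIC))
w=ray('wrist',[(325.3,196),(324.3,276)],123,c)[:,:2];d=w[0]-w[1]
print(w,w.mean(0),np.linalg.norm(d),np.degrees(np.arctan2(d[1],d[0])))
h=np.array([(120,225)])
print('disc ctr',ray('wrist',[(242,241)],80,c), 'washers',ray('wrist',[(324,220),(212,159),(158,265),(265,317)],80,c)[:,:2].round(1))
E
```

```text
[[624.56938958  89.2306511 ]
 [620.56447135  27.46832329]] [622.56693046  58.3494872 ] 61.89203912185878 86.28990494247098
disc ctr [[549.71475242  46.21919152  80.        ]] washers [[622.2  61.2]
 [533.8 117.1]
 [472.2  28. ]
 [562.1 -28.9]]
```

View pics/w2z.png

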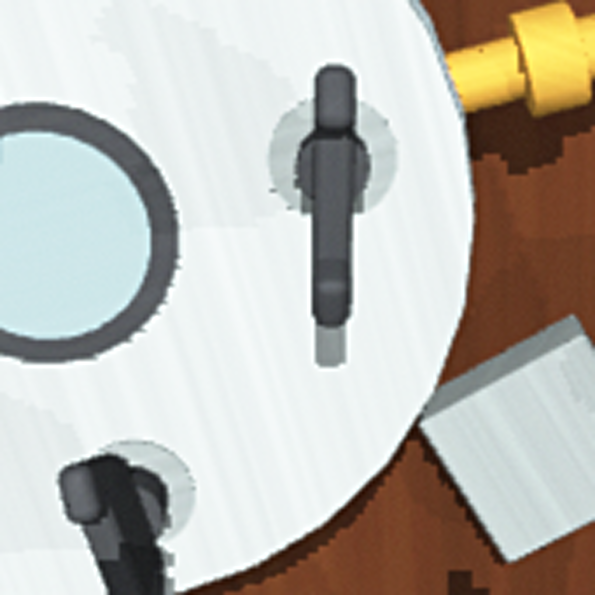

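```bash
python3 -m jog '[0,0,0,-0.04,0.8,0.015,1, 0,0,0,0,0.8,0,1, 0,0,0,0,0.8,0,1, 0,0,0,0,0.6,0,1, 0,0,0,0,0.375,0,1, 0,0,0,0,0,0,1, 0,0,0,0,0,0,1]'
python3 look.py 3 wrist scene
```

```text
t: 3.9
eef_pos: [622.2, 60.4, 97.4]
tcp_rot: [-1.185, 1.245, -1.246]
ft_force: [-0.3, -0.3, 0.1]
gripper_width: 1.002
3.9 [0.06 0.08 1.71 0.   1.36 0.11] [622.2  60.4  97.4] jaw ang -2.8 [-0.3 -0.3  0.1] [ 0.02 -0.03 -0.  ] 1.0022505019355814
[[-0.049  0.001  0.999]
 [-0.999  0.    -0.049]
 [-0.    -1.     0.001]]
```

View pics/wrist3.png

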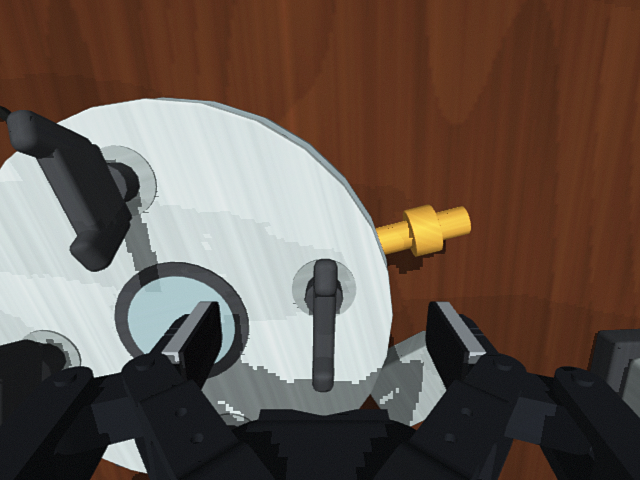

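View pics/scene3.png

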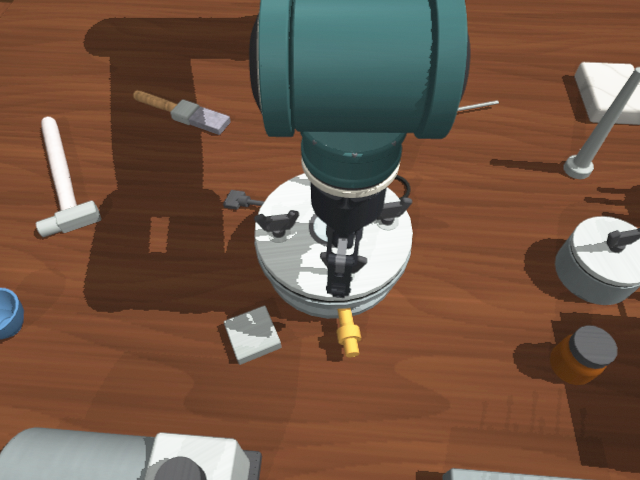

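The blade (column 324) sits midway between the pads (212 and 435). Closing.

```bash
python3 -m jog '[0,0,0,0,0,0,0, 0,0,0,0,0,0,0, 0,0,0,0,0,0,0, 0,0,0,0,0,0,0, 0,0,0,0,0,0,0, 0,0,0,0,0,0,0, 0,0,0,0,0,0,0, 0,0,0,0,0,0,0]'
python3 look.py 4 wrist
```

```text
t: 4.8
eef_pos: [622.2, 60.5, 96.6]
tcp_rot: [-1.185, 1.244, -1.245]
ft_force: [5.7, -0.4, -0.6]
gripper_width: 0.087
4.8 [ 0.06  0.08  1.71 -0.    1.36  0.1 ] [622.2  60.5  96.6] jaw ang -2.8 [ 5.7 -0.4 -0.6] [-0.03 -0.88 -0.03] 0.08709741027471773
[[-0.048  0.001  0.999]
 [-0.999  0.    -0.048]
 [-0.    -1.     0.001]]
```

View pics/wrist4.png

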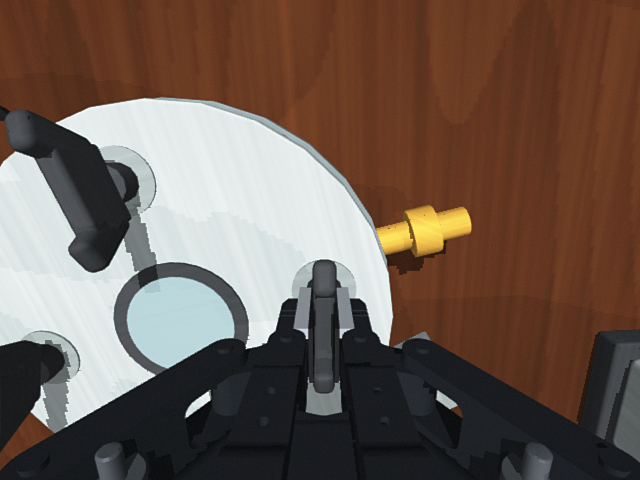

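Gripped (opening 0.087, about 7–9 mm). Turning clockwise (tool y points down, so positive wy).

```bash
python3 -m jog '[0,5,0,0,0,0,0, 0,7,0,0,0,0,0, 0,7,0,0,0,0,0, 0,7,0,0,0,0,0, 0,7,0,0,0,0,0, 0,7,0,0,0,0,0, 0,0,0,0,0,0,0]'
python3 look.py 5 wrist
python3 -m jog '[0,6,0,0,0,0,0, 0,6,0,0,0,0,0, 0,6,0,0,0,0,0, 0,6,0,0,0,0,0, 0,6,0,0,0,0,0, 0,3,0,0,0,0,0, 0,0,0,0,0,0,0, 0,0,0,0,0,0,0]'
python3 look.py 6 wrist
```

```text
t: 5.55
eef_pos: [621.9, 60.6, 96.5]
tcp_rot: [-0.756, 1.736, -1.735]
ft_force: [0.8, 0.4, 2.6]
gripper_width: 0.092
5.55 [0.06 0.08 1.71 0.   1.36 0.8 ] [621.9  60.6  96.5] jaw ang -42.9 [0.8 0.4 2.6] [ 0.29 -0.33 -0.05] 0.09167886101386039
[[-0.68   0.     0.733]
 [-0.733  0.    -0.68 ]
 [-0.    -1.    -0.   ]]
t: 6.4
eef_pos: [621.8, 60.9, 96.5]
tcp_rot: [-0.265, 2.088, -2.086]
ft_force: [-0.6, 5.8, 4.7]
gripper_width: 0.087
6.4 [0.06 0.08 1.71 0.   1.36 1.37] [621.8  60.9  96.5] jaw ang -75.5 [-0.6  5.8  4.7] [ 0.97  0.06 -0.04] 0.08740912484814589
[[-0.968  0.     0.25 ]
 [-0.25   0.001 -0.968]
 [-0.    -1.    -0.001]]
```

View pics/wrist6.png

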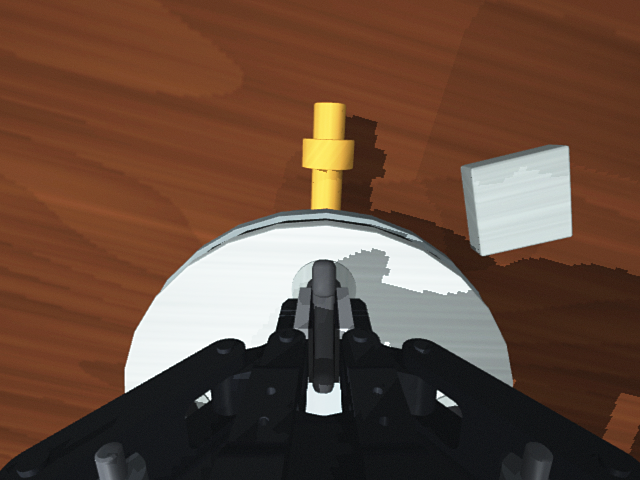

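The blade is in line with the spigot. I'll nudge it further to feel the stop.

```bash
python3 -m jog '[0,2,0,0,0,0,0, 0,2,0,0,0,0,0, 0,0,0,0,0,0,0, 0,0,0,0,0,0,0]'
python3 look.py 7
```

```text
t: 6.85
eef_pos: [621.8, 60.9, 96.5]
tcp_rot: [-0.195, 2.126, -2.125]
ft_force: [-0.3, 6.7, 5.2]
gripper_width: 0.086
6.85 [0.06 0.08 1.71 0.   1.36 1.44] [621.8  60.9  96.5] jaw ang -79.5 [-0.3  6.7  5.2] [0.9  0.05 0.94] 0.08555003023532116
[[-0.983  0.     0.182]
 [-0.182  0.    -0.983]
 [-0.    -1.    -0.   ]]
```

The vertical moment rose to 0.94 N m at jaw angle −79.5°, so the stop is reached. Releasing, rising, and moving across to the second screw while turning the tool back.

```bash
python3 -m jog '[0,0,0,0,0,0,0.5, 0,0,0,0,0,0,1, 0,0,0,0,0,0,1, 0,0,0,0,0,0,1, 0,0,0,0,0,0,1, 0,0,0,0,0,0,1, 0,0,0,0,-0.5,0,1, 0,0,0,0,-0.9,0,1, 0,0,0,0,-1,0,1, 0,0,0,0,-1,0,1, 0,0,0,0,0,0,1]'
python3 look.py 8 wrist
```

```text
t: 7.95
eef_pos: [623.3, 60.6, 238.8]
tcp_rot: [-0.182, 2.124, -2.124]
ft_force: [0.1, -0.3, -0.2]
gripper_width: 1.001
7.95 [ 0.06  0.    1.55 -0.    1.58  1.45] [623.3  60.6 238.8] jaw ang -79.7 [ 0.1 -0.3 -0.2] [ 0.02  0.01 -0.02] 1.000856773137981
[[-0.984  0.008  0.178]
 [-0.178  0.    -0.984]
 [-0.008 -1.     0.001]]
```

View pics/wrist8.png

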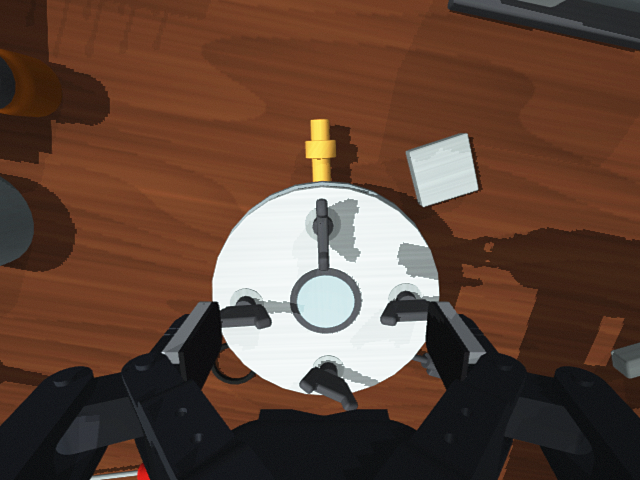

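The first screw now points at the centre, with its blade from (321,203) to (323,268). The side screws at (245,312) and (408,310) are still radial. Moving to the second screw.

```bash
python3 -m jog '[0,0,0,0.75,0,0.022,1, 0,0,0,0.75,0,0.022,1, 0,0,0,0.75,0,0.022,1, 0,0,0,0.75,0,0.022,1, 0,0,0,0.75,0,0.022,1, 0,0,0,0,0,0,1]'
python3 -m jog '[0,-7.9,0,0,0,0,1, 0,-7.9,0,0,0,0,1, 0,-7.9,0,0,0,0,1, 0,-7.9,0,0,0,0,1, 0,-7.9,0,0,0,0,1, 0,-7.9,0,0,0,0,1, 0,-7.9,0,0,0,0,1, 0,-7.9,0,0,0,0,1, 0,0,0,0,0,0,1, 0,0,0,0,0,0,1]'
python3 look.py 9 wrist
python3 - <<'E'
import cv2
im=cv2.imread('pics/wrist9.png')
cv2.imwrite('pics/w9z.png',cv2.resize(im[100:360,210:430],None,fx=2.3,fy=2.3,interpolation=cv2.INTER_CUBIC))
E
```

```text
t: 8.6
eef_pos: [472.7, 29.0, 231.7]
tcp_rot: [-0.191, 2.128, -2.128]
ft_force: [0.2, -0.8, -0.3]
gripper_width: 1.0
t: 9.6
eef_pos: [475.1, 29.5, 231.6]
tcp_rot: [-1.057, 1.422, -1.421]
ft_force: [0.5, -0.4, -0.1]
gripper_width: 1.0
9.6 [ 0.01 -0.33  1.85  0.    1.62  0.3 ] [475.1  29.5 231.6] jaw ang -16.8 [ 0.5 -0.4 -0.1] [-0.02 -0.01 -0.03] 0.9998202268126997
[[-0.289 -0.001  0.957]
 [-0.957  0.    -0.289]
 [ 0.    -1.    -0.001]]
```

View pics/wrist9.png

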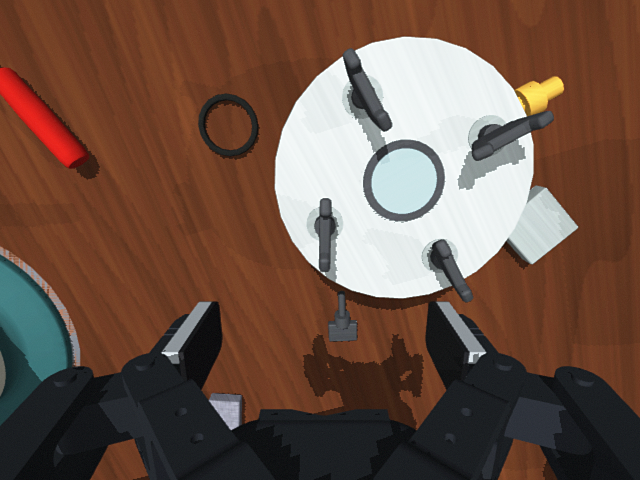

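View pics/w9z.png

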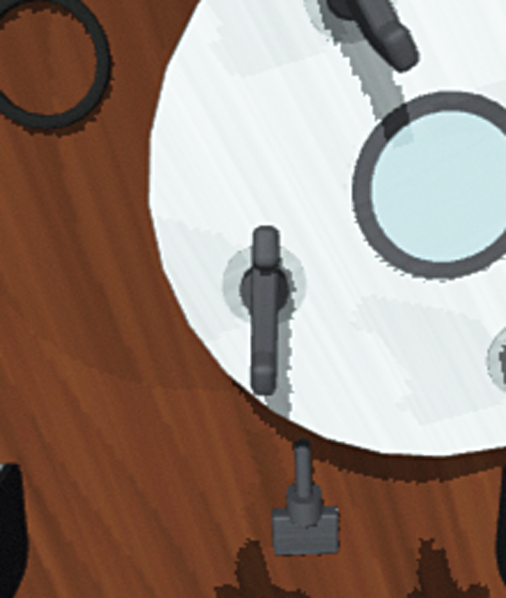

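```bash
python3 - <<'E'
from h import *
import pickle
c=pickle.load(open('cam9.pkl','rb'))
p=np.array([(265,226),(263.5,395)])/2.3+[210,100]
w=ray('wrist',p,123,c)[:,:2];d=w[0]-w[1]
print(w,w.mean(0),np.linalg.norm(d),np.degrees(np.arctan2(d[1],d[0])))
E
python3 -m jog '[0,0,0,0,0.8,0,1, 0,0,0,0,0.8,0,1, 0,0,0,0,0.8,0,1, 0,0,0,0,0.6,0,1, 0,0,0,0,0.4,0,1, 0,0,0,0,0,0,1, 0,0,0,0,0,0,1]'
python3 look.py 10 wrist
```

```text
[[485.1644475   57.73257183]
 [468.3415243    3.42384302]] [476.7529859   30.57820743] 56.8546283973599 72.78886806295857
t: 10.35
eef_pos: [475.4, 29.5, 97.2]
tcp_rot: [-1.057, 1.419, -1.42]
ft_force: [-0.4, 0.4, 0.1]
gripper_width: 0.998
10.35 [ 0.01 -0.26  2.02  0.    1.38  0.3 ] [475.4  29.5  97.2] jaw ang -16.6 [-0.4  0.4  0.1] [0.02 0.02 0.02] 0.9983203067425759
[[-0.286  0.001  0.958]
 [-0.958  0.    -0.286]
 [-0.    -1.     0.001]]
```

View pics/wrist10.png

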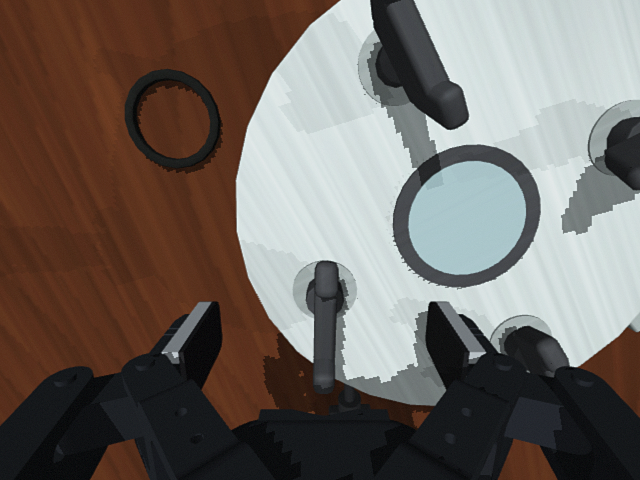

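The blade (column 325, rows 262–390) lies midway between the pads, in the same place as the first one did. Closing and turning.

```bash
python3 -m jog '[0,0,0,0,0,0,0, 0,0,0,0,0,0,0, 0,0,0,0,0,0,0, 0,0,0,0,0,0,0, 0,0,0,0,0,0,0, 0,0,0,0,0,0,0, 0,0,0,0,0,0,0, 0,0,0,0,0,0,0]'
python3 look.py 11
python3 -m jog '[0,4,0,0,0,0,0, 0,6,0,0,0,0,0, 0,6,0,0,0,0,0, 0,6,0,0,0,0,0, 0,6,0,0,0,0,0, 0,6,0,0,0,0,0, 0,6,0,0,0,0,0, 0,6,0,0,0,0,0, 0,6,0,0,0,0,0, 0,4,0,0,0,0,0, 0,0,0,0,0,0,0, 0,0,0,0,0,0,0]'
python3 look.py 12 wrist
```

```text
t: 11.2
eef_pos: [475.6, 29.3, 96.7]
tcp_rot: [-1.057, 1.417, -1.42]
ft_force: [5.9, -1.6, -0.4]
gripper_width: 0.093
11.2 [ 0.01 -0.26  2.02 -0.    1.38  0.3 ] [475.6  29.3  96.7] jaw ang -16.6 [ 5.9 -1.6 -0.4] [-0.23 -0.86  0.04] 0.09286081831325142
[[-0.285  0.002  0.958]
 [-0.958 -0.    -0.285]
 [-0.    -1.     0.002]]
t: 12.4
eef_pos: [475.7, 29.4, 96.7]
tcp_rot: [-0.313, 2.056, -2.057]
ft_force: [5.9, -1.0, -0.9]
gripper_width: 0.083
12.4 [ 0.01 -0.26  2.02 -0.    1.38  1.27] [475.7  29.4  96.7] jaw ang -72.6 [ 5.9 -1.  -0.9] [-0.13 -0.98 -0.11] 0.08321524631488281
[[-0.954  0.002  0.299]
 [-0.299 -0.    -0.954]
 [-0.002 -1.     0.001]]
```

View pics/wrist12.png

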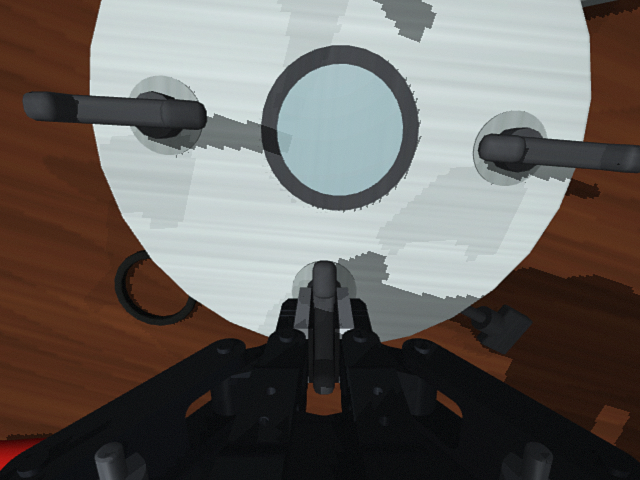

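A few more degrees to go to reach the stop.

```bash
python3 -m jog '[0,2,0,0,0,0,0, 0,2,0,0,0,0,0, 0,2,0,0,0,0,0, 0,0,0,0,0,0,0, 0,0,0,0,0,0,0]'
python3 look.py 13
python3 -m jog '[0,1,0,0,0,0,0, 0,0,0,0,0,0,0, 0,0,0,0,0,0,0]'
python3 look.py 14
```

```text
t: 12.95
eef_pos: [475.7, 29.4, 96.6]
tcp_rot: [-0.21, 2.115, -2.116]
ft_force: [6.5, -1.3, -0.9]
gripper_width: 0.087
12.95 [ 0.01 -0.26  2.02 -0.    1.38  1.38] [475.7  29.4  96.6] jaw ang -78.5 [ 6.5 -1.3 -0.9] [-0.13 -1.05  0.55] 0.08662425706047638
[[-0.98   0.002  0.199]
 [-0.199 -0.    -0.98 ]
 [-0.002 -1.     0.001]]
t: 13.25
eef_pos: [475.7, 29.4, 96.6]
tcp_rot: [-0.193, 2.124, -2.125]
ft_force: [6.0, -1.7, -0.2]
gripper_width: 0.087
13.25 [ 0.01 -0.26  2.02 -0.    1.38  1.4 ] [475.7  29.4  96.6] jaw ang -79.5 [ 6.  -1.7 -0.2] [-0.16 -1.08  0.96] 0.08729726672835443
[[-0.983  0.002  0.182]
 [-0.182 -0.    -0.983]
 [-0.002 -1.     0.001]]
```

Stop felt again (0.96 N m at −79.5°). Releasing and rising for a check.

```bash
python3 -m jog '[0,0,0,0,0,0,0.5, 0,0,0,0,0,0,1, 0,0,0,0,0,0,1, 0,0,0,0,0,0,1, 0,0,0,0,0,0,1, 0,0,0,0,0,0,1, 0,0,0,0,-0.5,0,1, 0,0,0,0,-0.9,0,1, 0,0,0,0,-1,0,1, 0,0,0,0,-1,0,1, 0,0,0,0,-1,0,1, 0,0,0,0,0,0,1]'
python3 look.py 15 wrist scene
```

```text
t: 14.45
eef_pos: [476.1, 29.5, 278.0]
tcp_rot: [-0.186, 2.122, -2.123]
ft_force: [-0.2, 0.6, -0.2]
gripper_width: 1.006
14.45 [ 0.01 -0.34  1.78 -0.    1.69  1.4 ] [476.1  29.5 278. ] jaw ang -79.6 [-0.2  0.6 -0.2] [-0.02 -0.02 -0.04] 1.0057005421624872
[[-0.983  0.007  0.181]
 [-0.181  0.    -0.983]
 [-0.007 -1.     0.001]]
```

View pics/wrist15.png

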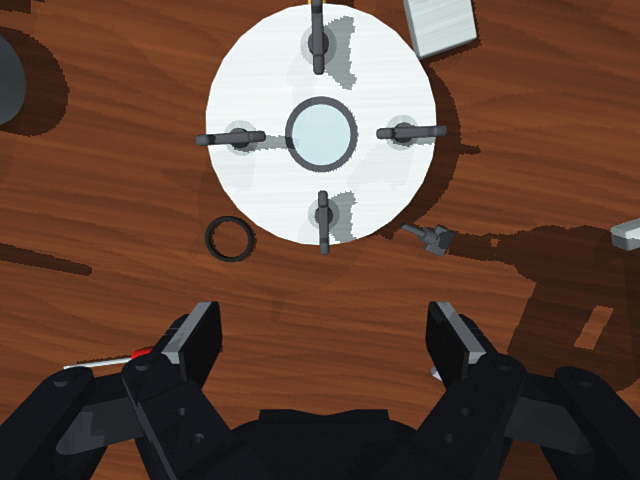

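View pics/scene15.png

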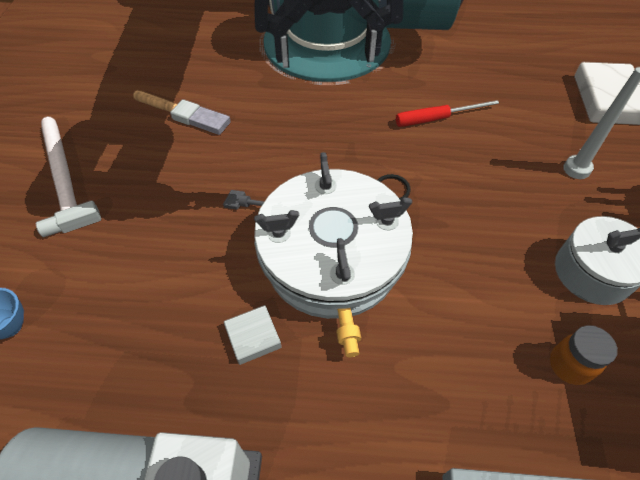

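All four wings now point at the middle. In the wrist view the first is at (318,40), the second at (323,220) and the sides at (230,138) and (410,132). The gripper is clear and the wrist force is about zero.

```bash
python3 -c "
from plant import *
print(sign_off())"
```

```text
the job is handed in; nothing more can be done
None
```

Both slack wing screws are now home: first the one at the spigot, then the one straight across the cover. I gripped each by its blade and turned it clockwise until it hit its stop. The stop showed as the vertical moment rising from near zero to 0.94 N m on the first screw and 0.96 N m on the second, at the same tool angle of −79.5°.

In the last wrist and scene pictures all four wings point at the middle of the cover, and the two tight screws look unmoved. The open gripper was well clear, about 150 mm above the wings, with a wrist force under 1 N. The job was handed in at about 14.5 s; no check failed or disagreed, and the sign-off itself reports no verdict.

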